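# Crack the lift's release valve and lower the beam onto its bolsters

### The job

The black oak beam is held up on the saddle of the hydraulic bench lift. Crack the release valve open by its lever just enough that the ram sinks slowly (never faster than about 4 cm a second), until the beam rests on both wooden bolsters and the saddle has sunk at least 1.5 cm clear below it; then turn the valve shut again until it is snug on its seat, without forcing it. Lower the beam with the valve alone, without touching it, and leave the things lying about where they are.

Things in the scene. Friction and masses are not known exactly. Their poses are not given: they have to be found in the camera images.
- jack: the hydraulic bench lift, bolted down: a dark steel base plate (110 mm by 420 mm, 12 mm thick) with a grey cylinder (72 mm wide) at its middle and, towards the robot, a low grey pump block (70 by 64 mm, top 52 mm up) that carries the release valve. Origin: underside of the plate, under the ram; y runs along the beam, x away from the pump block (the block's centre is at x = -140 mm)
- valve_axis (a point): point on the vertical axis of the release valve, over the pump block, at the height of lever_grip (112 mm over the bench)
- lever_grip (a point): on the axis of the upright round steel grip post at the end of the valve's lever, 112 mm over the bench, 90 mm from the valve's axis; turns with the lever. The post is 18 mm thick, free from 74 mm (top of the flat lever) to 130 mm over the bench; nothing else within 100 mm is higher than 74 mm. Shut, the lever points 120 degrees counter-clockwise from the jack's x axis
- valve (a joint): turn of the valve (rad): 0 shut, up to 1.2, growing counter-clockwise from above. Stiff: about 6 N at the post turns it; it stays where left. Somewhere in 0.08 to 0.45 (unknown load and wear: creep to find it) the ram starts to sink; each further 0.01 adds about 2 to 4 mm/s
- ram (a joint): how far the ram and saddle have sunk (m): 0 raised, 0.055 at the bottom of its stroke. The beam lands on the bolsters at 0.030. With the beam's weight off it the ram slows or stalls there until the valve is opened up to about 0.2 rad more
- saddle (a point): centre of the upper face of the saddle (steel plate 106 by 60 mm with a low lip before and behind) on top of the ram; 150 mm over the bench when raised
- beam: loose length of black-stained oak, 80 mm wide (x), 420 mm long (y), 50 mm high, lying across the saddle between the lips. Origin: centre of its underside
- bolster_l: fixed pale wooden block on the base plate under the beam's left part (y = +145 mm on the jack), 90 by 55 mm, 108 mm high, its top 120 mm over the bench. Origin: centre of its underside
- bolster_r: the same block under the beam's right part (y = -145 mm on the jack)
- mallet: loose wooden mallet lying on the bench, handle 240 mm long along its x, head 60 by 110 by 60 mm at x = +100 mm. Bystander
- finish_can: loose metal can, 90 mm wide, 110 mm high, origin at its underside. Bystander
- screw_jar: loose glass jar, 60 mm wide, 75 mm high, origin at its underside. Bystander
- seat (a joint): how far the shut lever is pressed past shut (rad): 0 unloaded; the valve's end is springy, so pressing the lever clockwise at shut makes this go negative (the lever turns on by as much), and it springs back when let go. At the post: below 9 N no yield, 12 N about -0.01, 15 N -0.02, 20 N -0.04. 12 to 20 N is snug; 28 N (-0.07) and more damages the seat

How it is judged:
On the way, in this order (a step that is already met when the one before it is completed fails the run):
1. the valve is cracked open and the ram has begun to sink (value of joint ram above 0.008 m and value of joint valve above 0.03 rad), for 0.05 s.
2. the beam rests on both bolsters and the saddle has sunk clear of it (contact force between beam and bolster_l above 1 N and contact force between beam and bolster_r above 1 N and value of joint ram above 0.043 m), for 0.2 s.
3. the valve is turned shut and pressed snug on its seat (value of joint valve below 0.02 rad and value of joint seat below -0.005 rad), for 0.1 s.
At the end, for the whole second after the job is handed in: the beam lies level (within 0.04 rad) and still on both bolsters, the ram has sunk more than 43 mm (saddle 13 mm or more clear below the beam), and the valve is shut (joint below 0.02 rad) (all of step 2 and angle between beam's own z axis and vertical below 0.04 rad and linear speed of beam below 0.01 m/s and value of joint valve below 0.02 rad); the robot touches nothing.
It fails at once if the ram sinks faster than 45 mm/s (velocity of joint ram above 0.045 m/s).
It fails at once if the valve is forced into its seat (seat pressed in by more than 0.07 rad) (value of joint seat below -0.07 rad).
It fails at once if the robot touches the beam (contact force between any of the fingers, the arm and beam above 1 N).
It fails at once if a bystander is moved by more than 20 mm (distance of any of mallet, finish_can, screw_jar from where it was at the start of the episode above 0.02 m).
It also fails if it takes over 67 s, if anything falls off the work surface, if the arm or the gripper's body presses on something with over 40 N, if the wrist force passes 120 N, or if a joint passes its speed limit or range.

### The arm

A 6-joint arm with a two-finger parallel gripper is mounted at the origin on the work surface. World frame = base frame: x ahead of the robot, y to its left, z up, the work surface at z = 0. Lengths are in m, angles in rad, forces in N, time in s.
With the tool pointing down it reaches from about 0.425 to 0.95 m from the base axis. Payload 3.5 kg.
Tool frame: the origin (TCP) lies between the finger pads; the fingertips stand 14 mm ahead of it and the grasp point (between the pads) lies 5 mm behind it; z points along the fingers, y is the line along which they close (so a half turn about z gives the same grasp; the last joint's range is limited). The gripper opens to 85 mm and grips with 20 to 120 N. Pads are 22 mm wide; open, the fingers measure 114 mm over their backs; the gripper's body (76 mm by 85 mm) begins 54 mm behind the grasp point. The pads swing forward as they close: fully open they stand 13 mm farther back than shut.
Start: joints at [0.962, 0.286, 1.577, -0, 1.279, -0.15], TCP at [0.299, 0.605, 0.219] pointing down, gripper open.
Joint ranges: [-2.77, 2.77], [-0.9, 2.22], [0.21, 2.48], [-1.53, 4.67], [0.24, 2.81], [-2.84, 2.84]. Speed limits (rad/s): [2.79, 2.79, 3.14, 3.14, 3.14, 3.14].

### API

Orientations are given as a unit quaternion [x, y, z, w].
In Python, from plant import * gives the robot as it stands.
- The arm moves only by the tool step_arm, never from a script. Its argument "commands" is a list of rows, each an object of numbers: "gripper": the gripper's target within -1 to 1 (shut at 1, half-way at 0, fully open at -1); "x", "y", "z": the shift along the tool's x, y, z in mm; "spin": the turn about the tool's z in degrees. A call has exactly 10 rows; each row shifts and turns the commanded pose from where the row before left it, along the tool's axes as they then stand; what a row does not reach is not made up. A row lasts 1/10 s, in which the tool goes at most 50 mm and 8.59 degrees, less where a joint would pass 70% of its speed; a pose out of reach is approached as far as the arm can. A call with a gripper value outside its range is refused whole. The fingers move at their own pace and stop on an object; "force" is the grip in N (left out, the last holds). Time passes only in rows, so rows that do not move let the fingers close, or fill a call up. It gives the time, the measured TCP pose, the force, the opening and the grip force at its end, in the units of the state.
- get_state(): the state, without advancing time (a new reading comes with each control period).
- read_camera(name): name is "scene" or "side" or "wrist"; returns a dict with "color" (420x560x3 uint8, red, green, blue), "z_map" (420x560 float32, m along the optical axis (not along the pixel's ray), 0 where there is no reading), "fx", "fy", "cx", "cy" (pixels), "eye" and "attitude" of the camera in the world; the wrist camera has in their place "mount" (4x4, takes a point from camera to tool coordinates, whose origin is the TCP and whose axes are the flange's). Camera axes: x right, y up, looking along -z (the intrinsics and any distortion apply to the point x, -y, -z); pixel columns grow to the right and rows downward; lengths in m; the calibration is good to about 2 mm. The wrist camera is an equidistant fisheye: a pixel r from the principal point sees the ray r / f radians off the axis. A picture is of the moment at which its call begins: read the wrist's pose just before it.
- sign_off(): hands the job in; it is judged then, once.
The state is a dict: "time": time; "qpos": joint angles; "dq": joint speeds; "joint_efforts": joint torques, N m; "eef_pos": TCP position; "tcp_rot": TCP orientation; "contact_force": force on the tool from outside, world axes, zero at the start; "wrist_torque": the same for the moment, N m; "opening": opening from 0.0 (shut) to 1.0 (fully open); "finger_force": force on a finger pad.
Only numpy, scipy, OpenCV 4.12 (cv2) and the standard library are available. Lean on these libraries where they do the work, as an engineer would, in place of code of your own. Each camera call takes 0.05 s, during which the arm holds its last target. There are 200 camera calls.

## Working session

There is one attempt and no reset: what is moved stays moved. The work goes in short steps, Python scripts to look and compute and a tool call to move; the robot and the scene stay as the last step left them, time stands still between calls to the robot, and variables do not carry over. Pictures are saved under pics/ and viewed, at most 10 in all, crops included, and the job is handed in when it is done.

Besides the shell and the picture viewer there is one more tool, called as a command line: name --argument value ..., lists and objects as JSON in quotes. step_arm: Moves the arm, as the interface text tells. Its arguments: {"type":"object","properties":{"commands":{"type":"array"},"force":{"type":"number"}},"required":["commands"]}

```bash
mkdir -p pics; ls; cat > h.py <<'E'
from plant import *
import numpy as np, cv2
from scipy.spatial.transform import Rotation as R
def snap(n,f):
    c=read_camera(n); cv2.imwrite('pics/'+f,c['color'][:,:,::-1]); np.savez('pics/'+f+'.npz',**c); return c
def rot(a):
    a=np.array(a,float)
    return a if a.shape==(3,3) else R.from_quat(a).as_matrix()
def cloud(c):
    v,u=np.mgrid[0:420,0:560]; z=c['z_map']
    p=np.stack([(u-c['cx'])/c['fx']*z,-(v-c['cy'])/c['fy']*z,-z],-1)
    return p@rot(c['attitude']).T+np.array(c['eye'])
E
python3 - <<'E'
from h import *
for n in('scene','side'):
    c=snap(n,n+'1.png'); print({k:c[k] for k in c if k not in('color','z_map')})
s=get_state(); print(s)
a=[cv2.imread(f'pics/{n}1.png') for n in('scene','side')]
E
```

```text
pics
{'fx': 524.3248012223431, 'fy': 524.3248012223431, 'cx': 272.9695165829556, 'cy': 207.45028612283207, 'eye': array([ 1.50133788, -0.63387326,  0.92083407]), 'attitude': array([0.40502571, 0.21195562, 0.3905004 , 0.799086  ])}
{'fx': 432.3887696023778, 'fy': 432.3887696023778, 'cx': 281.63735400407586, 'cy': 213.9665676240772, 'eye': array([ 0.11984825, -0.51949758,  0.86834933]), 'attitude': array([ 0.33749711, -0.13568562, -0.34068901,  0.86695796])}
{'time': 0.1, 'qpos': array([ 9.61993877e-01,  2.87096172e-01,  1.57802943e+00, -2.06405716e-05,
        1.27861880e+00, -1.50011663e-01]), 'dq': array([-0.00069786, -0.00273769, -0.00165256,  0.00040541, -0.0017017 ,
       -0.00139117]), 'joint_efforts': array([ 9.54846860e-05, -4.07295656e+01, -2.93698686e+01, -1.41903834e-04,
        3.40205559e-03,  9.35420360e-06]), 'eef_pos': array([0.29855751, 0.60468671, 0.21777344]), 'tcp_rot': array([ 2.27385760e-01,  9.73804168e-01, -1.00302053e-03, -3.89293623e-04]), 'contact_force': array([-0.17048108, -0.03681673, -1.46260676]), 'wrist_torque': array([-0.02431684,  0.02377517,  0.05857792]), 'finger_force': 0.0, 'opening': 1.0002164491069245}
```

View pics/scene1.png

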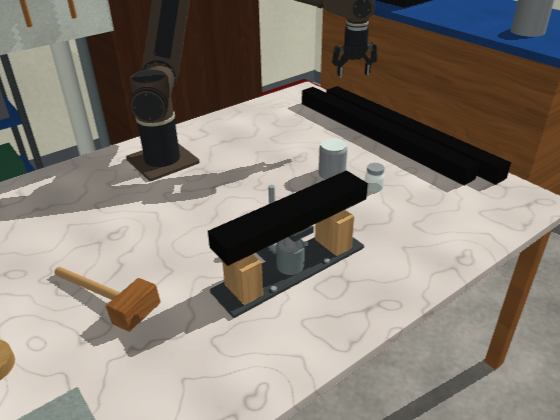

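View pics/side1.png

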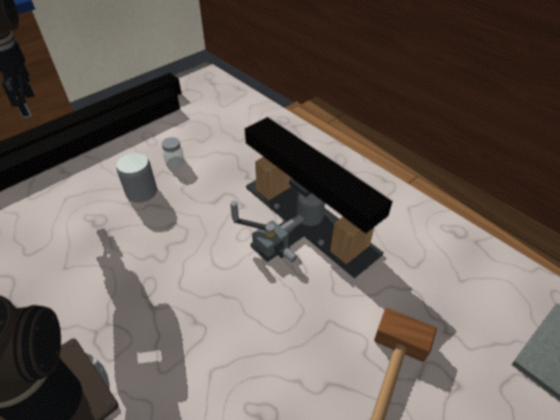

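The scene view shows the beam on the jack, with the post sticking up at about (271,190). In the side view the post top is at (235,206), the lever runs to the valve at about (270,232), and the can is at (137,175). Next I'll measure these with depth and rays.

```bash
python3 - <<'E'
from h import *
C={n:dict(np.load(f'pics/{n}1.png.npz')) for n in('scene','side')}
def ray(c,u,v,z):
    d=rot(c['attitude'])@np.array([(u-c['cx'])/c['fx'],-(v-c['cy'])/c['fy'],-1]); e=c['eye']; return (e+d*(z-e[2])/d[2]).round(4)
for n in C:
    P=cloud(C[n]); col=C[n]['color'].max(2)
    # beam top
    m=(abs(P[...,2]-.2)<.012)&(col<60)&(P[...,0]>.4)&(P[...,0]<1)&(abs(P[...,1])<.5)
    m=cv2.morphologyEx(m.astype(np.uint8),cv2.MORPH_OPEN,np.ones((3,3)))
    k,l,st,_=cv2.connectedComponentsWithStats(m); i=1+st[1:,4].argmax()
    q=P[l==i]; r=cv2.minAreaRect((q[:,:2]*1000).astype(np.float32)); print(n,'beam',r,np.median(q[:,2]),len(q))
    # can / jar / post heights
    if n=='side':
        for nm,(u0,u1,v0,v1) in dict(post=(226,245,198,226),lev=(245,290,215,262)).items():
            print(nm)
            for v in range(v0,v1,4):
                print(v,[tuple((P[v,u]*1000).astype(int)) for u in range(u0,u1,4)])
    else:
        for v in range(184,204,3): print(v,[tuple((P[v,u]*1000).astype(int)) for u in range(265,279,2)])
print(ray(C['side'],235,205,.13),ray(C['scene'],271,187,.13))
E
python3 - <<'E'
import cv2
a=cv2.imread('pics/side1.png')[190:270,215:315]; b=cv2.imread('pics/scene1.png')[170:250,240:340]
cv2.imwrite('pics/crop.png',cv2.resize(cv2.hconcat([a,b]),None,fx=4,fy=4,interpolation=cv2.INTER_CUBIC))
E
```

```text
scene beam ((712.2385864257812, 1.2466583251953125), (421.3939514160156, 83.91777038574219), 89.15326690673828) 0.20009182461518776 3974
184 [(np.int64(345), np.int64(186), np.int64(0)), (np.int64(352), np.int64(189), np.int64(2)), (np.int64(356), np.int64(194), np.int64(2)), (np.int64(361), np.int64(198), np.int64(3)), (np.int64(362), np.int64(206), np.int64(0)), (np.int64(367), np.int64(210), np.int64(1)), (np.int64(370), np.int64(216), np.int64(0))]
187 [(np.int64(357), np.int64(177), np.int64(-1)), (np.int64(362), np.int64(182), np.int64(-1)), (np.int64(526), np.int64(71), np.int64(128)), (np.int64(531), np.int64(74), np.int64(130)), (np.int64(532), np.int64(80), np.int64(128)), (np.int64(378), np.int64(202), np.int64(-1)), (np.int64(382), np.int64(206), np.int64(0))]
190 [(np.int64(380), np.int64(161), np.int64(5)), (np.int64(375), np.int64(172), np.int64(-1)), (np.int64(525), np.int64(71), np.int64(118)), (np.int64(539), np.int64(68), np.int64(127)), (np.int64(534), np.int64(79), np.int64(119)), (np.int64(398), np.int64(187), np.int64(4)), (np.int64(393), np.int64(198), np.int6
[... 8935 characters left out ...]
-55), np.int64(30)), (np.int64(559), np.int64(-67), np.int64(39)), (np.int64(563), np.int64(-76), np.int64(44))]
259 [(np.int64(497), np.int64(11), np.int64(1)), (np.int64(505), np.int64(5), np.int64(0)), (np.int64(512), np.int64(-1), np.int64(0)), (np.int64(519), np.int64(-8), np.int64(1)), (np.int64(524), np.int64(-18), np.int64(6)), (np.int64(530), np.int64(-25), np.int64(7)), (np.int64(537), np.int64(-32), np.int64(8)), (np.int64(549), np.int64(-34), np.int64(-1)), (np.int64(555), np.int64(-42), np.int64(1)), (np.int64(563), np.int64(-48), np.int64(0)), (np.int64(569), np.int64(-56), np.int64(2)), (np.int64(560), np.int64(-79), np.int64(33))]
[0.5256 0.0712 0.13  ] [0.5313 0.0748 0.13  ]
```

View pics/crop.png

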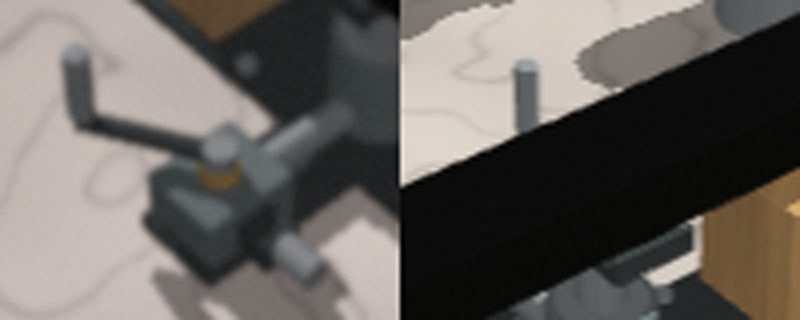

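The beam centre is near (0.710, 0.001), with its top at 0.200 and the jack yawed about -1°. The post is near (0.528, 0.073) and the valve axis near (0.571, -0.005), which fits the 90 mm arm at 119°. I'll go above the post, then spin so the tool's y lies along the lever's tangent (29°).

step_arm --commands '[{"x": -37,"y": -31},{"x": -37,"y": -31},{"x": -37,"y": -31},{"x": -37,"y": -31},{"x": -37,"y": -31},{"x": -37,"y": -31},{"x": -37,"y": -31},{"x": -37,"y": -31},{"x": -37,"y": -31},{"x": -37,"y": -31}]' --force 20

```text
invalid input
```

step_arm --commands '[{"x": -35,"y": -32,"gripper": -1},{"x": -35,"y": -32},{"spin": 7},{"spin": 7},{"spin": 7},{"spin": 7},{"spin": 6.7},{"spin": 0},{"spin": 0},{"spin": 0}]' --force 20

```text
invalid input
```

```bash
python3 - <<'E'
from h import *
s=get_state(); c=snap('wrist','w1.png'); np.set_printoptions(suppress=True,precision=4)
T=R.from_quat(s['tcp_rot']).as_matrix(); print(s['eef_pos'],T,s['qpos'],s['contact_force'],{k:c[k] for k in('fx','cx','cy','mount')})
E
```

```text
[0.2986 0.6047 0.2178] [[-0.8966  0.4429 -0.0012]
 [ 0.4429  0.8966 -0.0018]
 [ 0.0003 -0.0021 -1.    ]] [ 0.962   0.2871  1.578  -0.      1.2786 -0.15  ] [-0.1705 -0.0368 -1.4626] {'fx': 325.19226210127806, 'cx': 282.99154740770143, 'cy': 207.4726663837784, 'mount': array([[-0.0007,  0.9565,  0.2918,  0.0744],
       [ 1.    ,  0.0006,  0.0005,  0.0004],
       [ 0.0003,  0.2918, -0.9565, -0.1546],
       [ 0.    ,  0.    ,  0.    ,  1.    ]])}
```

View pics/w1.png

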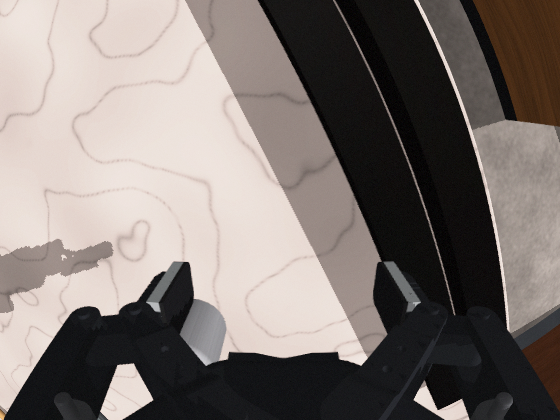

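The moves were refused, probably because each row needs every key. The wrist view shows open fingers over the bare bench, with the can at about (205,330) behind the left finger and lower than the tips. I'll resend with full rows.

step_arm --commands '[{"gripper": -1,"x": -37,"y": -31,"z": 0,"spin": 0},{"gripper": -1,"x": -37,"y": -31,"z": 0,"spin": 0},{"gripper": -1,"x": -37,"y": -31,"z": 0,"spin": 0},{"gripper": -1,"x": -37,"y": -31,"z": 0,"spin": 0},{"gripper": -1,"x": -37,"y": -31,"z": 0,"spin": 0},{"gripper": -1,"x": -37,"y": -31,"z": 0,"spin": 0},{"gripper": -1,"x": -37,"y": -31,"z": 0,"spin": 0},{"gripper": -1,"x": -37,"y": -31,"z": 0,"spin": 0},{"gripper": -1,"x": -37,"y": -31,"z": 0,"spin": 0},{"gripper": -1,"x": -37,"y": -31,"z": 0,"spin": 0}]' --force 20

```text
time: 1.15
eef_pos: [0.4936, 0.1615, 0.2189]
tcp_rot: [0.227, 0.974, 0.0, 0.0]
contact_force: [0.1, 0.6, 0.0]
opening: 0.999
finger_force: 0.0
```

step_arm --commands '[{"gripper": -1,"x": -35,"y": -32,"z": 0,"spin": 0},{"gripper": -1,"x": -35,"y": -32,"z": 0,"spin": 0},{"gripper": -1,"x": 0,"y": 0,"z": 0,"spin": 7},{"gripper": -1,"x": 0,"y": 0,"z": 0,"spin": 7},{"gripper": -1,"x": 0,"y": 0,"z": 0,"spin": 7},{"gripper": -1,"x": 0,"y": 0,"z": 0,"spin": 7},{"gripper": -1,"x": 0,"y": 0,"z": 0,"spin": 6.7},{"gripper": -1,"x": 0,"y": 0,"z": 0,"spin": 0},{"gripper": -1,"x": 0,"y": 0,"z": 0,"spin": 0},{"gripper": -1,"x": 0,"y": 0,"z": 0,"spin": 0}]' --force 20

```text
time: 2.15
eef_pos: [0.5277, 0.075, 0.2189]
tcp_rot: [0.507, 0.862, -0.0, -0.0]
contact_force: [0.0, -0.3, -0.7]
opening: 1.002
finger_force: 0.0
```

```bash
python3 - <<'E'
from h import *
s=get_state(); c=snap('wrist','w2.png'); np.set_printoptions(suppress=True,precision=4)
T=R.from_quat(s['tcp_rot']).as_matrix(); print(s['time'],s['eef_pos'],T,s['qpos'],s['contact_force'])
np.savez('pics/w2s.npz',p=s['eef_pos'],T=T)
E
```

```text
2.15 [0.5277 0.075  0.2189] [[-0.4865  0.8737 -0.0002]
 [ 0.8737  0.4865  0.    ]
 [ 0.0001 -0.0002 -1.    ]] [-0.0492 -0.0281  1.9245 -0.      1.2454 -0.5573] [ 0.0108 -0.2803 -0.7252]
```

View pics/w2.png

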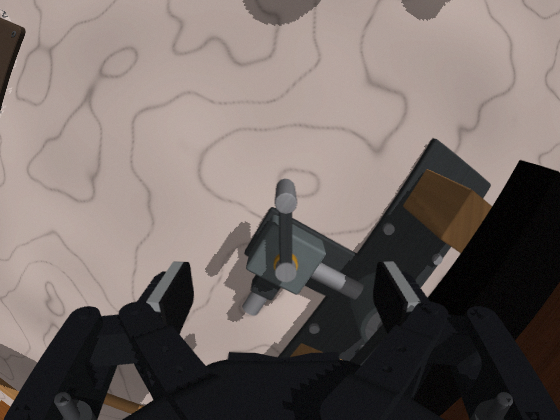

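The wrist view shows the post top at about (286,188), the valve cap at (286,270), and the lever straight along the image column. I'll cast those rays.

```bash
python3 - <<'E'
from h import *
c=dict(np.load('pics/w2.png.npz')); s=np.load('pics/w2s.npz')
def wr(u,v,z):
    a=np.array([u-c['cx'],v-c['cy']]); r=np.hypot(*a); t=r/c['fx']
    d=np.array([a[0]/r*np.sin(t),-a[1]/r*np.sin(t),-np.cos(t)])
    M=c['mount']; o=s['p']+s['T']@M[:3,3]; w=s['T']@M[:3,:3]@d
    return o+w*(z-o[2])/w[2]
for u,v,z in((286,188,.13),(286,208,.076),(286,270,.08)):
    p=wr(u,v,z); print(p.round(4),'tool offset mm',(s['T'].T@(p-s['p'])*1000).round(1))
E
```

```text
[0.5221 0.0903 0.13  ] tool offset mm [16.   2.5 88.9]
[0.5384 0.062  0.076 ] tool offset mm [-16.7   3.1 142.9]
[0.57   0.0056 0.08  ] tool offset mm [-81.3   3.2 138.9]
```

```bash
python3 - <<'E'
from h import *
c=dict(np.load('pics/w2.png.npz')); s=np.load('pics/w2s.npz')
def wr(u,v,z):
    a=np.array([u-c['cx'],v-c['cy']]); r=np.hypot(*a)+1e-9; t=r/c['fx']
    d=np.array([a[0]/r*np.sin(t),-a[1]/r*np.sin(t),-np.cos(t)])
    M=c['mount']; o=s['p']+s['T']@M[:3,3]; w=s['T']@M[:3,:3]@d
    return o+w*(z-o[2])/w[2]
for u,v,z in((286,203,.13),(286,187,.08),(286,271,.085)):
    p=wr(u,v,z); print(p.round(4),'tool offset mm',(s['T'].T@(p-s['p'])*1000).round(1))
E
python3 -c "
import cv2
a=cv2.imread('pics/w2.png')[165:295,230:340];cv2.imwrite('pics/w2c.png',cv2.resize(a,None,fx=4,fy=4,interpolation=2))"
```

```text
[0.5279 0.0798 0.13  ] tool offset mm [ 4.   2.5 88.9]
[0.5279 0.0808 0.08  ] tool offset mm [  4.9   3.  138.9]
[0.5692 0.0069 0.085 ] tool offset mm [-79.8   3.2 133.9]
```

View pics/w2c.png

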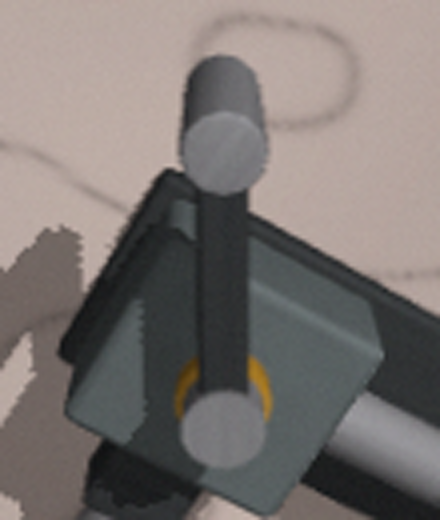

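The post-top disc is at full-image (286,203), and both heights agree on an offset of (+4, +2.7) mm. The lever is parallel to tool x. I'll go down and grip gently.

step_arm --commands '[{"gripper": -1,"x": 4,"y": 2.7,"z": 22,"spin": 0},{"gripper": -1,"x": 0,"y": 0,"z": 30,"spin": 0},{"gripper": -1,"x": 0,"y": 0,"z": 30,"spin": 0},{"gripper": -1,"x": 0,"y": 0,"z": 30,"spin": 0},{"gripper": -1,"x": 0,"y": 0,"z": 0,"spin": 0},{"gripper": 1,"x": 0,"y": 0,"z": 0,"spin": 0},{"gripper": 1,"x": 0,"y": 0,"z": 0,"spin": 0},{"gripper": 1,"x": 0,"y": 0,"z": 0,"spin": 0},{"gripper": 1,"x": 0,"y": 0,"z": 0,"spin": 0},{"gripper": 1,"x": 0,"y": 0,"z": 0,"spin": 0}]' --force 20

```text
time: 3.2
eef_pos: [0.5278, 0.0797, 0.1079]
tcp_rot: [0.507, 0.862, -0.0, -0.0]
contact_force: [-2.2, -0.3, 2.5]
opening: 0.193
finger_force: 19.9
```

step_arm --commands '[{"gripper": 1,"x": 0,"y": 0,"z": 0,"spin": 0},{"gripper": 1,"x": 0,"y": 0,"z": 0,"spin": 0},{"gripper": 1,"x": 0,"y": 0,"z": 0,"spin": 0},{"gripper": 1,"x": 0,"y": 0,"z": 0,"spin": 0},{"gripper": 1,"x": 0,"y": 0,"z": 0,"spin": 0},{"gripper": 1,"x": 0,"y": 0,"z": 0,"spin": 0},{"gripper": 1,"x": 0,"y": 0,"z": 0,"spin": 0},{"gripper": 1,"x": 0,"y": 0,"z": 0,"spin": 0},{"gripper": 1,"x": 0,"y": 0,"z": 0,"spin": 0},{"gripper": 1,"x": 0,"y": 0,"z": 0,"spin": 0}]' --force 40

```text
time: 4.2
eef_pos: [0.5278, 0.08, 0.1075]
tcp_rot: [0.507, 0.862, -0.0, -0.001]
contact_force: [-4.5, 0.5, 5.7]
opening: 0.179
finger_force: 39.1
```

Post gripped. I'll open by 0.08 rad and add a monitor for the valve angle and beam height.

step_arm --commands '[{"gripper": 1,"x": 0,"y": -0.72,"z": 0,"spin": -0.458},{"gripper": 1,"x": 0,"y": -0.72,"z": 0,"spin": -0.458},{"gripper": 1,"x": 0,"y": -0.72,"z": 0,"spin": -0.458},{"gripper": 1,"x": 0,"y": -0.72,"z": 0,"spin": -0.458},{"gripper": 1,"x": 0,"y": -0.72,"z": 0,"spin": -0.458},{"gripper": 1,"x": 0,"y": -0.72,"z": 0,"spin": -0.458},{"gripper": 1,"x": 0,"y": -0.72,"z": 0,"spin": -0.458},{"gripper": 1,"x": 0,"y": -0.72,"z": 0,"spin": -0.458},{"gripper": 1,"x": 0,"y": -0.72,"z": 0,"spin": -0.458},{"gripper": 1,"x": 0,"y": -0.72,"z": 0,"spin": -0.458}]' --force 40

```text
time: 5.2
eef_pos: [0.523, 0.0768, 0.1078]
tcp_rot: [0.473, 0.881, 0.001, 0.001]
contact_force: [0.4, 5.2, 5.2]
opening: 0.182
finger_force: 39.1
```

```bash
cat > mon.py <<'E'
from h import *
def mon():
    s=get_state(); c=read_camera('side'); P=cloud(c)
    x,y,z=P[...,0],P[...,1],P[...,2]
    m=(abs(x-.71)<.025)&(abs(y)<.18)&(z>.14)&(z<.22)
    d=s['eef_pos'][:2]-np.array([.5716,.0011]); r=np.hypot(*d)
    th=np.arctan2(d[1],d[0])-np.arctan2(.8737,-.4865)
    t=np.array([-d[1],d[0]])/r; f=s['contact_force'][:2]
    print('t %.2f valve %.3f r %.1f beamtop %.2f mm n%d | F tan %.1f rad %.1f | z %.4f open %.3f ff %.1f'%(s['time'],th,r*1e3,np.mean(z[m])*1e3,m.sum(),f@t,f@d/r,s['eef_pos'][2],s['opening'],s['finger_force']))
    return s,c,P
if __name__=='__main__': mon()
E
python3 mon.py; python3 - <<'E'
from h import *
c=dict(np.load('pics/side1.png.npz'));P=cloud(c);x,y,z=P[...,0],P[...,1],P[...,2]
m=(abs(x-.71)<.025)&(abs(y)<.18)&(z>.14)&(z<.22);print('initial',z[m].mean()*1e3,m.sum())
E
```

```text
t 5.20 valve 0.063 r 90.0 beamtop 201.62 mm n2135 | F tan -3.1 rad 4.2 | z 0.1078 open 0.182 ff 39.1
initial 201.64484646781256 2142
```

step_arm --commands '[{"gripper": 1,"x": 0,"y": -0.45,"z": 0,"spin": -0.286},{"gripper": 1,"x": 0,"y": -0.45,"z": 0,"spin": -0.286},{"gripper": 1,"x": 0,"y": -0.45,"z": 0,"spin": -0.286},{"gripper": 1,"x": 0,"y": -0.45,"z": 0,"spin": -0.286},{"gripper": 1,"x": 0,"y": -0.45,"z": 0,"spin": -0.286},{"gripper": 1,"x": 0,"y": -0.45,"z": 0,"spin": -0.286},{"gripper": 1,"x": 0,"y": -0.45,"z": 0,"spin": -0.286},{"gripper": 1,"x": 0,"y": -0.45,"z": 0,"spin": -0.286},{"gripper": 1,"x": 0,"y": -0.45,"z": 0,"spin": -0.286},{"gripper": 1,"x": 0,"y": -0.45,"z": 0,"spin": -0.286}]' --force 40

```text
time: 6.25
eef_pos: [0.5192, 0.0743, 0.1078]
tcp_rot: [0.451, 0.893, 0.001, 0.001]
contact_force: [-0.0, 4.2, 5.9]
opening: 0.182
finger_force: 39.1
```

```bash
python3 mon.py
```

```text
t 6.25 valve 0.113 r 90.0 beamtop 201.60 mm n2141 | F tan -2.4 rad 3.4 | z 0.1078 open 0.182 ff 39.1
```

step_arm --commands '[{"gripper": 1,"x": 0,"y": -0.45,"z": 0,"spin": -0.286},{"gripper": 1,"x": 0,"y": -0.45,"z": 0,"spin": -0.286},{"gripper": 1,"x": 0,"y": -0.45,"z": 0,"spin": -0.286},{"gripper": 1,"x": 0,"y": -0.45,"z": 0,"spin": -0.286},{"gripper": 1,"x": 0,"y": -0.45,"z": 0,"spin": -0.286},{"gripper": 1,"x": 0,"y": -0.45,"z": 0,"spin": -0.286},{"gripper": 1,"x": 0,"y": -0.45,"z": 0,"spin": -0.286},{"gripper": 1,"x": 0,"y": -0.45,"z": 0,"spin": -0.286},{"gripper": 1,"x": 0,"y": -0.45,"z": 0,"spin": -0.286},{"gripper": 1,"x": 0,"y": -0.45,"z": 0,"spin": -0.286}]' --force 40

```text
time: 7.3
eef_pos: [0.5156, 0.0715, 0.1077]
tcp_rot: [0.428, 0.904, 0.001, 0.001]
contact_force: [0.2, 4.6, 6.1]
opening: 0.181
finger_force: 39.1
```

```bash
python3 mon.py
```

```text
t 7.30 valve 0.164 r 90.0 beamtop 201.63 mm n2129 | F tan -3.0 rad 3.5 | z 0.1077 open 0.181 ff 39.1
```

step_arm --commands '[{"gripper": 1,"x": 0,"y": -0.45,"z": 0,"spin": -0.286},{"gripper": 1,"x": 0,"y": -0.45,"z": 0,"spin": -0.286},{"gripper": 1,"x": 0,"y": -0.45,"z": 0,"spin": -0.286},{"gripper": 1,"x": 0,"y": -0.45,"z": 0,"spin": -0.286},{"gripper": 1,"x": 0,"y": -0.45,"z": 0,"spin": -0.286},{"gripper": 1,"x": 0,"y": -0.45,"z": 0,"spin": -0.286},{"gripper": 1,"x": 0,"y": -0.45,"z": 0,"spin": -0.286},{"gripper": 1,"x": 0,"y": -0.45,"z": 0,"spin": -0.286},{"gripper": 1,"x": 0,"y": -0.45,"z": 0,"spin": -0.286},{"gripper": 1,"x": 0,"y": -0.45,"z": 0,"spin": -0.286}]' --force 40

```text
time: 8.35
eef_pos: [0.5121, 0.0686, 0.1077]
tcp_rot: [0.405, 0.914, 0.001, 0.001]
contact_force: [-1.0, 6.0, 5.3]
opening: 0.181
finger_force: 39.1
```

```bash
python3 mon.py
```

```text
t 8.35 valve 0.214 r 90.0 beamtop 201.63 mm n2139 | F tan -3.2 rad 5.2 | z 0.1077 open 0.181 ff 39.1
```

step_arm --commands '[{"gripper": 1,"x": 0,"y": -0.45,"z": 0,"spin": -0.286},{"gripper": 1,"x": 0,"y": -0.45,"z": 0,"spin": -0.286},{"gripper": 1,"x": 0,"y": -0.45,"z": 0,"spin": -0.286},{"gripper": 1,"x": 0,"y": -0.45,"z": 0,"spin": -0.286},{"gripper": 1,"x": 0,"y": -0.45,"z": 0,"spin": -0.286},{"gripper": 1,"x": 0,"y": -0.45,"z": 0,"spin": -0.286},{"gripper": 1,"x": 0,"y": -0.45,"z": 0,"spin": -0.286},{"gripper": 1,"x": 0,"y": -0.45,"z": 0,"spin": -0.286},{"gripper": 1,"x": 0,"y": -0.45,"z": 0,"spin": -0.286},{"gripper": 1,"x": 0,"y": -0.45,"z": 0,"spin": -0.286}]' --force 40

```text
time: 9.4
eef_pos: [0.5087, 0.0656, 0.1077]
tcp_rot: [0.383, 0.924, 0.001, 0.0]
contact_force: [-0.5, 5.1, 6.9]
opening: 0.181
finger_force: 39.1
```

```bash
python3 mon.py
```

```text
t 9.40 valve 0.265 r 90.1 beamtop 193.52 mm n2104 | F tan -3.2 rad 4.0 | z 0.1077 open 0.181 ff 39.1
```

It has started to sink, 8 mm so far. I'll hold here.

step_arm --commands '[{"gripper": 1,"x": 0,"y": 0,"z": 0,"spin": 0},{"gripper": 1,"x": 0,"y": 0,"z": 0,"spin": 0},{"gripper": 1,"x": 0,"y": 0,"z": 0,"spin": 0},{"gripper": 1,"x": 0,"y": 0,"z": 0,"spin": 0},{"gripper": 1,"x": 0,"y": 0,"z": 0,"spin": 0},{"gripper": 1,"x": 0,"y": 0,"z": 0,"spin": 0},{"gripper": 1,"x": 0,"y": 0,"z": 0,"spin": 0},{"gripper": 1,"x": 0,"y": 0,"z": 0,"spin": 0},{"gripper": 1,"x": 0,"y": 0,"z": 0,"spin": 0},{"gripper": 1,"x": 0,"y": 0,"z": 0,"spin": 0}]' --force 40

```text
time: 10.45
eef_pos: [0.5087, 0.0655, 0.1077]
tcp_rot: [0.383, 0.924, 0.001, 0.0]
contact_force: [-1.4, 5.3, 5.8]
opening: 0.183
finger_force: 39.1
```

```bash
python3 mon.py
```

```text
t 10.45 valve 0.266 r 90.1 beamtop 171.65 mm n2082 | F tan -2.7 rad 4.8 | z 0.1077 open 0.183 ff 39.1
```

The beam has landed (30 mm). I'll see whether the ram keeps sinking by looking at the saddle in the scene view, while opening a little further.

step_arm --commands '[{"gripper": 1,"x": 0,"y": -0.45,"z": 0,"spin": -0.286},{"gripper": 1,"x": 0,"y": -0.45,"z": 0,"spin": -0.286},{"gripper": 1,"x": 0,"y": -0.45,"z": 0,"spin": -0.286},{"gripper": 1,"x": 0,"y": -0.45,"z": 0,"spin": -0.286},{"gripper": 1,"x": 0,"y": -0.45,"z": 0,"spin": -0.286},{"gripper": 1,"x": 0,"y": -0.45,"z": 0,"spin": -0.286},{"gripper": 1,"x": 0,"y": -0.45,"z": 0,"spin": -0.286},{"gripper": 1,"x": 0,"y": -0.45,"z": 0,"spin": -0.286},{"gripper": 1,"x": 0,"y": -0.45,"z": 0,"spin": -0.286},{"gripper": 1,"x": 0,"y": -0.45,"z": 0,"spin": -0.286}]' --force 40

```text
time: 11.5
eef_pos: [0.5055, 0.0623, 0.1076]
tcp_rot: [0.359, 0.933, 0.001, 0.0]
contact_force: [-1.7, 5.7, 5.6]
opening: 0.179
finger_force: 39.1
```

```bash
cat > sad.py <<'E'
from mon import *
def sad(c):
    P=cloud(c); x,y,z=P[...,0],P[...,1],P[...,2]
    m=(x>.752)&(x<.78)&(abs(y)<.03)&(z>.05)&(z<.16)
    q=P[m]; h=np.histogram(q[:,2],np.arange(.05,.165,.005))[0]
    print('saddle front: n%d x %.3f zmin %.4f zmax %.4f'%(len(q),np.median(q[:,0]),*np.percentile(q[:,2],[3,97])),h)
if __name__=='__main__':
    import sys
    mon(); sad(dict(np.load('pics/scene1.png.npz'))); sad(snap('scene',sys.argv[1]))
E
python3 sad.py s2.png
```

```text
t 11.50 valve 0.316 r 90.1 beamtop 171.64 mm n2084 | F tan -3.0 rad 5.1 | z 0.1076 open 0.179 ff 39.1
saddle front: n136 x 0.763 zmin 0.1420 zmax 0.1596 [ 0  0  0  0  0  0  0  0  0  0  0  0  0  0  0  0  0  0 23 30 31 52]
saddle front: n168 x 0.762 zmin 0.0963 zmax 0.1541 [ 0  0  0  0  0  0  0  0  0 24 26 29 49  5  0  4  5  6  2  7  6  5]
```

The saddle's front lip has dropped about 45 mm. I'll hold one more second.

step_arm --commands '[{"gripper": 1,"x": 0,"y": 0,"z": 0,"spin": 0},{"gripper": 1,"x": 0,"y": 0,"z": 0,"spin": 0},{"gripper": 1,"x": 0,"y": 0,"z": 0,"spin": 0},{"gripper": 1,"x": 0,"y": 0,"z": 0,"spin": 0},{"gripper": 1,"x": 0,"y": 0,"z": 0,"spin": 0},{"gripper": 1,"x": 0,"y": 0,"z": 0,"spin": 0},{"gripper": 1,"x": 0,"y": 0,"z": 0,"spin": 0},{"gripper": 1,"x": 0,"y": 0,"z": 0,"spin": 0},{"gripper": 1,"x": 0,"y": 0,"z": 0,"spin": 0},{"gripper": 1,"x": 0,"y": 0,"z": 0,"spin": 0}]' --force 40

```text
time: 12.6
eef_pos: [0.5055, 0.0623, 0.1076]
tcp_rot: [0.359, 0.933, 0.001, 0.0]
contact_force: [-0.8, 5.3, 6.4]
opening: 0.185
finger_force: 39.1
```

```bash
python3 sad.py s3.png
```

```text
t 12.60 valve 0.316 r 90.1 beamtop 171.67 mm n2099 | F tan -3.3 rad 4.2 | z 0.1076 open 0.185 ff 39.1
saddle front: n136 x 0.763 zmin 0.1420 zmax 0.1596 [ 0  0  0  0  0  0  0  0  0  0  0  0  0  0  0  0  0  0 23 30 31 52]
saddle front: n156 x 0.763 zmin 0.0864 zmax 0.1544 [ 0  0  0  0  0  0  0 20 28 30 39  7  0  0  1  5  3  5  2  4  8  4]
```

View pics/s3.png

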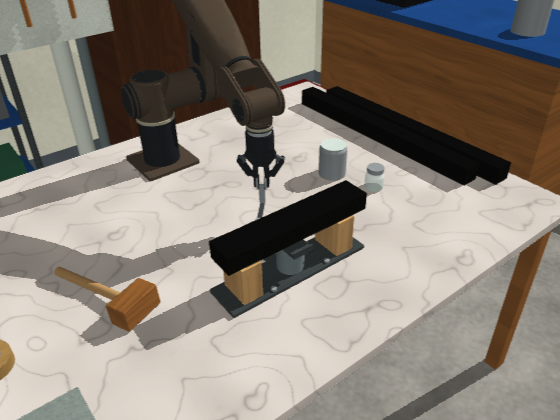

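The picture shows the beam resting on both bolsters, with the saddle well below it at about (295,248). The lip is down about 55 mm, the bottom of the stroke, and the bystanders haven't moved. Now I'll close 0.28 rad of the 0.316.

step_arm --commands '[{"gripper": 1,"x": 0,"y": 2.52,"z": 0,"spin": 1.604},{"gripper": 1,"x": 0,"y": 2.52,"z": 0,"spin": 1.604},{"gripper": 1,"x": 0,"y": 2.52,"z": 0,"spin": 1.604},{"gripper": 1,"x": 0,"y": 2.52,"z": 0,"spin": 1.604},{"gripper": 1,"x": 0,"y": 2.52,"z": 0,"spin": 1.604},{"gripper": 1,"x": 0,"y": 2.52,"z": 0,"spin": 1.604},{"gripper": 1,"x": 0,"y": 2.52,"z": 0,"spin": 1.604},{"gripper": 1,"x": 0,"y": 2.52,"z": 0,"spin": 1.604},{"gripper": 1,"x": 0,"y": 2.52,"z": 0,"spin": 1.604},{"gripper": 1,"x": 0,"y": 2.52,"z": 0,"spin": 1.604}]' --force 40

```text
time: 13.7
eef_pos: [0.5223, 0.0771, 0.1068]
tcp_rot: [0.485, 0.874, -0.002, -0.002]
contact_force: [-6.0, 0.1, 7.8]
opening: 0.18
finger_force: 39.4
```

```bash
python3 mon.py
```

```text
t 13.70 valve 0.067 r 90.6 beamtop 171.70 mm n2104 | F tan 4.9 rad 3.3 | z 0.1068 open 0.180 ff 39.4
```

step_arm --commands '[{"gripper": 1,"x": 0,"y": 0.6,"z": 0,"spin": 0.38},{"gripper": 1,"x": 0,"y": 0.6,"z": 0,"spin": 0.38},{"gripper": 1,"x": 0,"y": 0.6,"z": 0,"spin": 0.38},{"gripper": 1,"x": 0,"y": 0.6,"z": 0,"spin": 0.38},{"gripper": 1,"x": 0,"y": 0.6,"z": 0,"spin": 0.38},{"gripper": 1,"x": 0,"y": 0.6,"z": 0,"spin": 0.38},{"gripper": 1,"x": 0,"y": 0.6,"z": 0,"spin": 0.38},{"gripper": 1,"x": 0,"y": 0.6,"z": 0,"spin": 0.38},{"gripper": 1,"x": 0,"y": 0,"z": 0,"spin": 0},{"gripper": 1,"x": 0,"y": 0,"z": 0,"spin": 0}]' --force 40

```text
time: 14.75
eef_pos: [0.5264, 0.0796, 0.1069]
tcp_rot: [0.508, 0.861, -0.002, -0.002]
contact_force: [-5.7, 0.1, 8.7]
opening: 0.18
finger_force: 39.4
```

```bash
python3 mon.py
```

```text
t 14.75 valve 0.014 r 90.6 beamtop 171.69 mm n2094 | F tan 4.9 rad 2.9 | z 0.1069 open 0.180 ff 39.4
```

step_arm --commands '[{"gripper": 1,"x": 0,"y": 0.4,"z": 0,"spin": 0.2},{"gripper": 1,"x": 0,"y": 0.4,"z": 0,"spin": 0.2},{"gripper": 1,"x": 0,"y": 0.4,"z": 0,"spin": 0.2},{"gripper": 1,"x": 0,"y": 0.4,"z": 0,"spin": 0.2},{"gripper": 1,"x": 0,"y": 0.4,"z": 0,"spin": 0.2},{"gripper": 1,"x": 0,"y": 0,"z": 0,"spin": 0},{"gripper": 1,"x": 0,"y": 0,"z": 0,"spin": 0},{"gripper": 1,"x": 0,"y": 0,"z": 0,"spin": 0},{"gripper": 1,"x": 0,"y": 0,"z": 0,"spin": 0},{"gripper": 1,"x": 0,"y": 0,"z": 0,"spin": 0}]' --force 40

```text
time: 15.8
eef_pos: [0.5279, 0.0805, 0.1068]
tcp_rot: [0.515, 0.857, -0.003, -0.002]
contact_force: [-6.1, 0.9, 8.3]
opening: 0.181
finger_force: 39.4
```

```bash
python3 mon.py
```

```text
t 15.80 valve -0.005 r 90.6 beamtop 171.64 mm n2099 | F tan 4.9 rad 3.7 | z 0.1068 open 0.181 ff 39.4
```

step_arm --commands '[{"gripper": 1,"x": 0,"y": 0.3,"z": 0,"spin": 0.1},{"gripper": 1,"x": 0,"y": 0.3,"z": 0,"spin": 0.1},{"gripper": 1,"x": 0,"y": 0.3,"z": 0,"spin": 0.1},{"gripper": 1,"x": 0,"y": 0.3,"z": 0,"spin": 0.1},{"gripper": 1,"x": 0,"y": 0.3,"z": 0,"spin": 0.1},{"gripper": 1,"x": 0,"y": 0,"z": 0,"spin": 0},{"gripper": 1,"x": 0,"y": 0,"z": 0,"spin": 0},{"gripper": 1,"x": 0,"y": 0,"z": 0,"spin": 0},{"gripper": 1,"x": 0,"y": 0,"z": 0,"spin": 0},{"gripper": 1,"x": 0,"y": 0,"z": 0,"spin": 0}]' --force 40

```text
time: 16.85
eef_pos: [0.5289, 0.0811, 0.1067]
tcp_rot: [0.519, 0.855, -0.003, -0.002]
contact_force: [-6.9, -0.4, 8.7]
opening: 0.18
finger_force: 39.4
```

```bash
python3 mon.py
```

```text
t 16.85 valve -0.018 r 90.7 beamtop 171.67 mm n2088 | F tan 6.2 rad 2.9 | z 0.1067 open 0.180 ff 39.4
```

step_arm --commands '[{"gripper": 1,"x": 0,"y": 0.3,"z": 0,"spin": 0},{"gripper": 1,"x": 0,"y": 0.3,"z": 0,"spin": 0},{"gripper": 1,"x": 0,"y": 0.3,"z": 0,"spin": 0},{"gripper": 1,"x": 0,"y": 0.3,"z": 0,"spin": 0},{"gripper": 1,"x": 0,"y": 0.3,"z": 0,"spin": 0},{"gripper": 1,"x": 0,"y": 0,"z": 0,"spin": 0},{"gripper": 1,"x": 0,"y": 0,"z": 0,"spin": 0},{"gripper": 1,"x": 0,"y": 0,"z": 0,"spin": 0},{"gripper": 1,"x": 0,"y": 0,"z": 0,"spin": 0},{"gripper": 1,"x": 0,"y": 0,"z": 0,"spin": 0}]' --force 40

```text
time: 17.9
eef_pos: [0.5292, 0.0815, 0.1064]
tcp_rot: [0.519, 0.855, -0.004, -0.003]
contact_force: [-8.3, -1.0, 10.1]
opening: 0.179
finger_force: 39.5
```

```bash
python3 mon.py
```

```text
t 17.90 valve -0.023 r 90.9 beamtop 171.66 mm n2089 | F tan 7.9 rad 3.0 | z 0.1064 open 0.179 ff 39.5
```

step_arm --commands '[{"gripper": 1,"x": 0,"y": 0.5,"z": 0,"spin": 0},{"gripper": 1,"x": 0,"y": 0.5,"z": 0,"spin": 0},{"gripper": 1,"x": 0,"y": 0.5,"z": 0,"spin": 0},{"gripper": 1,"x": 0,"y": 0.5,"z": 0,"spin": 0},{"gripper": 1,"x": 0,"y": 0.5,"z": 0,"spin": 0},{"gripper": 1,"x": 0,"y": 0.5,"z": 0,"spin": 0},{"gripper": 1,"x": 0,"y": 0,"z": 0,"spin": 0},{"gripper": 1,"x": 0,"y": 0,"z": 0,"spin": 0},{"gripper": 1,"x": 0,"y": 0,"z": 0,"spin": 0},{"gripper": 1,"x": 0,"y": 0,"z": 0,"spin": 0}]' --force 40

```text
time: 18.95
eef_pos: [0.5304, 0.0825, 0.1059]
tcp_rot: [0.519, 0.855, -0.005, -0.005]
contact_force: [-12.7, -2.5, 10.5]
opening: 0.182
finger_force: 39.8
```

```bash
python3 mon.py
```

```text
t 18.95 valve -0.040 r 91.2 beamtop 171.71 mm n2091 | F tan 12.5 rad 3.5 | z 0.1059 open 0.182 ff 39.8
```

step_arm --commands '[{"gripper": 1,"x": 0,"y": 0.5,"z": 0,"spin": 0},{"gripper": 1,"x": 0,"y": 0.5,"z": 0,"spin": 0},{"gripper": 1,"x": 0,"y": 0.5,"z": 0,"spin": 0},{"gripper": 1,"x": 0,"y": 0.5,"z": 0,"spin": 0},{"gripper": 1,"x": 0,"y": 0.5,"z": 0,"spin": 0},{"gripper": 1,"x": 0,"y": 0,"z": 0,"spin": 0},{"gripper": 1,"x": 0,"y": 0,"z": 0,"spin": 0},{"gripper": 1,"x": 0,"y": 0,"z": 0,"spin": 0},{"gripper": 1,"x": 0,"y": 0,"z": 0,"spin": 0},{"gripper": 1,"x": 0,"y": 0,"z": 0,"spin": 0}]' --force 40

```text
time: 20.0
eef_pos: [0.5314, 0.0832, 0.1056]
tcp_rot: [0.519, 0.855, -0.007, -0.006]
contact_force: [-15.0, -4.4, 11.9]
opening: 0.184
finger_force: 39.9
```

```bash
python3 mon.py
```

```text
t 20.00 valve -0.053 r 91.5 beamtop 171.67 mm n2090 | F tan 15.4 rad 2.6 | z 0.1056 open 0.184 ff 39.9
```

step_arm --commands '[{"gripper": 1,"x": 0,"y": 0.5,"z": 0,"spin": 0},{"gripper": 1,"x": 0,"y": 0.5,"z": 0,"spin": 0},{"gripper": 1,"x": 0,"y": 0.5,"z": 0,"spin": 0},{"gripper": 1,"x": 0,"y": 0,"z": 0,"spin": 0},{"gripper": 1,"x": 0,"y": 0,"z": 0,"spin": 0},{"gripper": 1,"x": 0,"y": 0,"z": 0,"spin": 0},{"gripper": 1,"x": 0,"y": 0,"z": 0,"spin": 0},{"gripper": 1,"x": 0,"y": 0,"z": 0,"spin": 0},{"gripper": 1,"x": 0,"y": 0,"z": 0,"spin": 0},{"gripper": 1,"x": 0,"y": 0,"z": 0,"spin": 0}]' --force 40

```text
time: 21.05
eef_pos: [0.5319, 0.0837, 0.1053]
tcp_rot: [0.519, 0.855, -0.008, -0.007]
contact_force: [-16.5, -5.8, 12.8]
opening: 0.183
finger_force: 40.0
```

```bash
python3 mon.py
```

```text
t 21.05 valve -0.061 r 91.6 beamtop 171.65 mm n2096 | F tan 17.4 rad 1.9 | z 0.1053 open 0.183 ff 40.0
```

The seat is snug at about 17 N. I'll ease off most of the load without reversing the valve and check before letting go.

step_arm --commands '[{"gripper": 1,"x": 0,"y": -1,"z": 0,"spin": 0},{"gripper": 1,"x": 0,"y": -1,"z": 0,"spin": 0},{"gripper": 1,"x": 0,"y": -1,"z": 0,"spin": 0},{"gripper": 1,"x": 0,"y": -1,"z": 0,"spin": 0},{"gripper": 1,"x": 0,"y": -1,"z": 0,"spin": 0},{"gripper": 1,"x": 0,"y": -1,"z": 0,"spin": 0},{"gripper": 1,"x": 0,"y": -1,"z": 0,"spin": 0},{"gripper": 1,"x": 0,"y": 0,"z": 0,"spin": 0},{"gripper": 1,"x": 0,"y": 0,"z": 0,"spin": 0},{"gripper": 1,"x": 0,"y": 0,"z": 0,"spin": 0}]' --force 40

```text
time: 22.1
eef_pos: [0.5292, 0.0815, 0.1064]
tcp_rot: [0.519, 0.855, -0.004, -0.003]
contact_force: [-9.7, -0.7, 9.5]
opening: 0.183
finger_force: 39.6
```

```bash
python3 mon.py
```

```text
t 22.10 valve -0.023 r 90.9 beamtop 171.65 mm n2116 | F tan 8.9 rad 3.9 | z 0.1064 open 0.183 ff 39.6
```

step_arm --commands '[{"gripper": 1,"x": 0,"y": -1,"z": 0,"spin": 0},{"gripper": 1,"x": 0,"y": -1,"z": 0,"spin": 0},{"gripper": -1,"x": 0,"y": 0,"z": 0,"spin": 0},{"gripper": -1,"x": 0,"y": 0,"z": 0,"spin": 0},{"gripper": -1,"x": 0,"y": 0,"z": 0,"spin": 0},{"gripper": -1,"x": 0,"y": 0,"z": 0,"spin": 0},{"gripper": -1,"x": 0,"y": 0,"z": 0,"spin": 0},{"gripper": -1,"x": 0,"y": 0,"z": 0,"spin": 0},{"gripper": -1,"x": 0,"y": 0,"z": 0,"spin": 0},{"gripper": -1,"x": 0,"y": 0,"z": 0,"spin": 0}]' --force 40

```text
time: 23.15
eef_pos: [0.5309, 0.0817, 0.107]
tcp_rot: [0.52, 0.854, -0.0, 0.0]
contact_force: [-1.0, -0.4, -0.4]
opening: 1.0
finger_force: 0.0
```

step_arm --commands '[{"gripper": -1,"x": 0,"y": 0,"z": -10,"spin": 0},{"gripper": -1,"x": 0,"y": 0,"z": -15,"spin": 0},{"gripper": -1,"x": 0,"y": 0,"z": -20,"spin": 0},{"gripper": -1,"x": 0,"y": 0,"z": -20,"spin": 0},{"gripper": -1,"x": 0,"y": 0,"z": -20,"spin": 0},{"gripper": -1,"x": 0,"y": 0,"z": -20,"spin": 0},{"gripper": -1,"x": 0,"y": 0,"z": -10,"spin": 0},{"gripper": -1,"x": 0,"y": 0,"z": 0,"spin": 0},{"gripper": -1,"x": 0,"y": 0,"z": 0,"spin": 0},{"gripper": -1,"x": 0,"y": 0,"z": 0,"spin": 0}]' --force 40

```text
time: 24.15
eef_pos: [0.5301, 0.0817, 0.2207]
tcp_rot: [0.52, 0.854, -0.001, -0.001]
contact_force: [-0.0, -1.3, 0.0]
opening: 1.001
finger_force: 0.0
```

```bash
python3 sad.py s4.png; python3 - <<'E'
from h import *
s=get_state(); c=snap('wrist','w3.png'); T=R.from_quat(s['tcp_rot']).as_matrix()
def wr(u,v,z):
    a=np.array([u-c['cx'],v-c['cy']]); r=np.hypot(*a)+1e-9; t=r/c['fx']
    d=np.array([a[0]/r*np.sin(t),-a[1]/r*np.sin(t),-np.cos(t)])
    M=c['mount']; o=s['eef_pos']+T@M[:3,3]; w=T@M[:3,:3]@d
    return o+w*(z-o[2])/w[2]
# project old post & axis to check: predicted pixel by brute grid
uu,vv=np.meshgrid(np.arange(240,340,1.),np.arange(160,300,1.))
for p in((.5279,.0798,.13),(.5716,.0011,.085)):
    b=min(((np.hypot(*(wr(u,v,p[2])-p)[:2]),u,v) for u,v in zip(uu.ravel(),vv.ravel()))); print(b)
print(s['eef_pos'],s['tcp_rot'])
a=c['color'][150:300,220:350,::-1]; cv2.imwrite('pics/w3c.png',cv2.resize(a,None,fx=4,fy=4,interpolation=2))
E
```

```text
t 24.15 valve -0.032 r 90.7 beamtop 171.62 mm n2081 | F tan 0.6 rad -1.1 | z 0.2207 open 1.001 ff 0.0
saddle front: n136 x 0.763 zmin 0.1420 zmax 0.1596 [ 0  0  0  0  0  0  0  0  0  0  0  0  0  0  0  0  0  0 23 30 31 52]
saddle front: n165 x 0.762 zmin 0.0864 zmax 0.1553 [ 0  0  0  0  0  0  1 24 21 30 44  5  0  0  0  3  9  3  6  5  8  6]
(np.float64(0.00034349942297026356), np.float64(279.0), np.float64(208.0))
(np.float64(0.00034746616873096534), np.float64(283.0), np.float64(280.0))
[0.53012553 0.08172493 0.22065561] [ 5.20177477e-01  8.54057295e-01 -6.16548882e-04 -1.07241503e-03]
```

View pics/w3c.png

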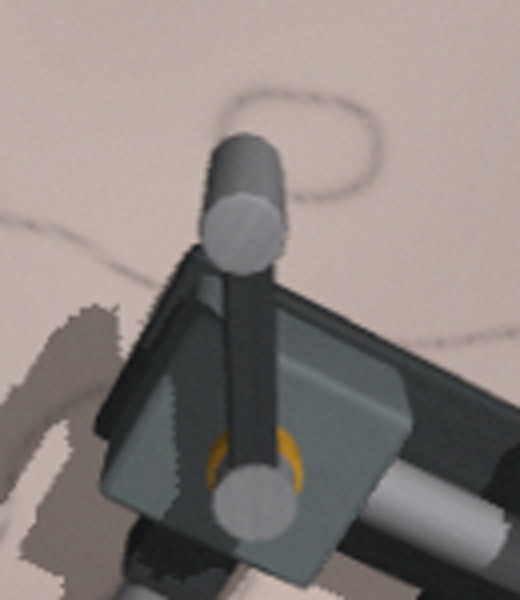

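The post disc is at (281,208), the lever angle matches its original shut direction, and it is if anything slightly further toward shut than at the start. The beam is unchanged at 171.6 mm, and the gripper is clear. I'll hand in.

```bash
python3 -c "
from plant import *
print(sign_off())"
```

```text
the job is handed in; nothing more can be done
None
```

The job is handed in at about 24 s: the beam rests on both bolsters, the saddle is about 25 mm clear below it, and the valve was turned shut, pressed snug at about 17 N and released (the verdict was not shown to me).

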